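Slide a plank out to the pointer and hold it from tipping

TASK

Take the pipe coupling off the plank and stand it upright in the shallow grey tray. Then, by its blue grip block, slide the plank out along the stand, without lifting it off or letting it tip, until its free end is right under the tip of the red pointer and the plank lies straight and central on the stand. It overhangs too far there to stay by itself, so finish while still holding it level, and leave the other things where they are.

Things in the scene. Friction and masses are not known exactly. Their poses are not given: they have to be found in the camera images.
- stand: Fixed low wooden stool, 130 (its x) x 220 (its y) x 70 mm high; origin at the centre of its underside. The plank lies on its flat top, 70 mm above the bench, with its length along the stand's y. No side guides.
- stand_edge (a point): Middle of the stand's outlet edge on its top, at [0, -110, 70] mm in the stand's frame; the plank is slid out over this edge, towards the stand's -y.
- plank: Loose pale plywood plank, 110 (its x) x 320 (its y) x 15 mm, about 0.4 kg; origin at the centre of its underside. Its free end points to its -y, and a blue grip block is screwed on near the other end. It balances about 167 mm from the free end, so it tips off the stand if let go once it overhangs more than that. It may start up to 0.12 rad skew and 10 mm off centre.
- plank_end (a point): Middle of the upper edge of the plank's free end, at [0, -160, 15] mm in the plank's frame.
- grip_block (a point): Centre of the top of the blue grip block, at [0, 120, 65] mm in the plank's frame. The block is 22 mm thick (plank's x), 60 mm long (plank's y) and 50 mm high above the plank's upper face.
- coupling: Dark turned pipe coupling, an upright open tube 47 mm across and 50 mm high, about 0.22 kg; origin at the centre of its underside. It starts standing on the middle of the plank, its underside 85 mm above the bench.
- tray: Fixed shallow grey tray, 140 x 140 x 18 mm outside, walls 4 mm, floor 4 mm thick; origin at the centre of its underside.
- pointer: Fixed pointer: round steel base 54 mm across, post 118 mm high, and a red arm 102 mm above the bench that points along the pointer's -x over the plank's path (across the slide). Its axes are parallel to the stand's; origin at the centre of its underside. It stands beyond the outlet edge, on the stand's +x side of the plank's path.
- pointer_tip (a point): Tip of the red arm, at [-65, 0, 102] mm in the pointer's frame, 17 mm above the plank's upper face and over the margin of its path; 185 to 215 mm out from the outlet edge. The plank passes under it.
- paste_tin: Bystander: grey tin with a red lid, 69 mm across, 50 mm high; origin at the centre of its underside. Leave it.
- big_coupling: Bystander: larger dark pipe coupling, 58 mm across, 62 mm high, on the bench behind the stand; origin at the centre of its underside. Leave it.
- brush: Bystander: chip brush lying on the bench in front of the tray, 216 mm long (its y), 36 mm wide, 14 mm high; origin at the centre of its underside. Leave it.
There are look-alikes about, which are no part of the job. What is shaped like the coupling but turquoise or yellow is not meant.

How it is judged:
By the outcome, as a careful person would: the job done as asked, in the order asked, and still so for the second after the job is handed in, while the arm keeps its last pose, push and grip.
It also fails if it takes over 50 s, if anything falls off the work surface, if the arm or the gripper's body presses on something with over 40 N, if the wrist force passes 120 N, or if a joint passes its speed limit or range.

ROBOT

A 7-joint arm with a two-finger parallel gripper is mounted at the origin on a cart in front of the work surface, level with it; the furniture and walls round the work are solid. World frame = base frame: x ahead of the robot, y to its left, z up, the work surface at z = 0. Lengths are in m, angles in rad, forces in N, time in s.
With the tool pointing down it reaches from about 0.425 to 0.925 m from the base axis. Payload 6.8 kg.
Tool frame: the origin (TCP) lies on the centre line of the jaws, within the pads' length; the fingertips stand bot.tip_reach ahead of it and the grasp point (between the pads) lies 3 mm ahead of it (bot.tip_reach is the distance from the TCP to the fingertips, in m); z points along the fingers, y is the line along which they close (so a half turn about z gives the same grasp; the last joint's range is limited). The gripper opens to 85 mm and grips with 20 to 120 N. Pads are 22 mm wide; open, the fingers measure 114 mm over their backs; the gripper's body (76 mm by 85 mm) begins 54 mm behind the grasp point. The pads swing forward as they close: fully open they stand 13 mm farther back than shut.
Start: joints at [-1.308, 0.477, 0.022, 1.555, -0.011, 1.109, -0.083], TCP at [0.245, 0.629, 0.253] pointing down, gripper open.
Joint ranges: [-2.96, 2.96], [-0.34, 2.1], [-1.41, 1.46], [0.24, 2.44], [-1.37, 4.51], [0.17, 1.92], [-2.96, 2.96]. Speed limits (rad/s): [2.39, 2.39, 3.14, 3.14, 3.14, 3.14, 3.14].

INTERFACE

Orientations are given as a unit quaternion [w, x, y, z].
In Python, from station import bot gives the robot as it stands.
- The arm moves only by the tool jog_arm, never from a script. Its argument "deltas" is a list of rows, each a list of 7 numbers: the shift along the world's x, y, z in m, then the turn, a rotation vector about the world's x, y, z in rad, then the opening, from 0 (shut) to 1 (fully open). In form: [[x, y, z, rx, ry, rz, grip], ...]. A call has 1 to 10 rows; each row shifts and turns the commanded pose from where the row before left it; what a row does not reach is not made up. A row lasts 1/10 s, in which the tool goes at most 50 mm and 8.59 degrees, less where a joint would pass 70% of its speed; a pose out of reach is approached as far as the arm can. A call with a gripper value outside its range is refused whole. The fingers move at their own pace and stop on an object; "newtons" is the grip in N (left out, the last holds). Time passes only in rows, so rows that do not move let the fingers close. It gives the time, the measured TCP pose, the force, the opening and the grip force at its end, in the units of the state.
- bot.get_obs(): the state, without advancing time (a new reading comes with each control period).
- bot.read_camera(name): name is "scene" or "top" or "wrist"; returns a dict with "img" (384x512x3 uint8, red, green, blue), "K" (3x3 intrinsics, pixels), "eye" and "attitude" of the camera in the world. Camera axes: x right, y down, z forward; pixel columns grow to the right and rows downward; lengths in m; the calibration is good to about 2 mm. A picture is of the moment at which its call begins. There is no depth.
- bot.hand_in(): hands the job in; it is judged then, once.
The state is a dict: "t": time; "q": joint angles; "joint_vel": joint speeds; "joint_torque": joint torques, N m; "eef_pos": TCP position; "tool_rot": TCP orientation; "contact_force": force on the tool from outside, world axes, zero at the start; "torque": the same for the moment, N m; "gripper_width": opening from 0.0 (shut) to 1.0 (fully open); "grasp_force": force on a finger pad.
Only numpy, scipy, OpenCV 4.12 (cv2) and the standard library are available. Lean on these libraries where they do the work, as an engineer would, in place of code of your own. Each camera call takes 0.05 s, during which the arm holds its last target. There are 200 camera calls.

## Working session

There is one attempt and no reset: what is moved stays moved. The work goes in short steps, Python scripts to look and compute and a tool call to move; the robot and the scene stay as the last step left them, time stands still between calls to the robot, and variables do not carry over. Pictures are saved under pics/ and viewed, at most 10 in all, crops included, and the job is handed in when it is done.

Besides the shell and the picture viewer there is one more tool, called after "Request:" as a command line: name --pt "numbers of a row" for each row, then --argument value for the rest. jog_arm: Moves the arm, as the interface text tells. Its arguments: {"type":"object","properties":{"deltas":{"type":"array"},"newtons":{"type":"number"}},"required":["deltas"]}

```bash
mkdir -p pics; ls; python3 - <<'E'
from station import bot
import cv2,numpy as np
for n in ("scene","top"):
    c=bot.read_camera(n); cv2.imwrite(f"pics/{n}0.png",c["img"][:,:,::-1]); np.savez(f"pics/{n}0.npz",**c)
    print(n,c["K"],c["eye"],c["attitude"])
o=bot.get_obs(); print(o, bot.tip_reach)
E
```

```text
pics
scene [[435.10313587   0.         248.73269527]
 [  0.         435.10313587 194.10643012]
 [  0.           0.           1.        ]] [ 0.08456191 -0.67094189  0.90009346] [-0.38613336  0.87216392 -0.27867842  0.11211363]
top [[356.4584136    0.         260.14180876]
 [  0.         356.4584136  190.89380055]
 [  0.           0.           1.        ]] [0.38691039 0.02787916 1.06209513] [-0.05761596  0.70870563 -0.7016744   0.04549463]
{'t': 0.1, 'q': array([-1.30811434,  0.47772888,  0.02231995,  1.55633643, -0.01149333,
        1.10926997, -0.08311835]), 'joint_vel': array([-0.00098026, -0.00119657, -0.00081577, -0.00082882,  0.00039837,
       -0.00026779, -0.00026671]), 'joint_torque': array([ 4.78429298e-03, -5.97752631e+01,  1.61397412e+00, -2.81953615e+01,
        1.28779691e-02,  4.94743013e-03, -5.57450875e-06]), 'eef_pos': array([0.24440294, 0.62868199, 0.2524216 ]), 'tool_rot': array([-9.29939245e-05,  1.84318499e-01,  9.82866237e-01, -8.02008947e-04]), 'contact_force': array([ 0.28424317, -1.28425401,  0.68913186]), 'torque': array([ 0.01189302,  0.01473838, -0.01561979]), 'grasp_force': 0.0, 'gripper_width': 1.0043836772322978} 0.022
```

View pics/scene0.png

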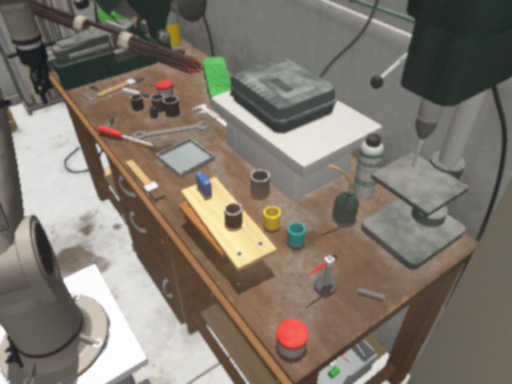

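View pics/top0.png

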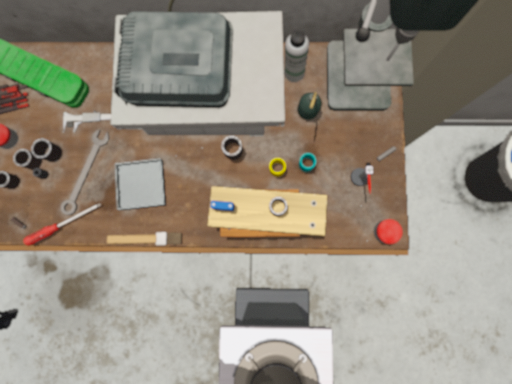

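The coupling candidates in the top view are the dark ring on the plank (279,207), the big dark ring behind the stand (232,147), yellow (278,166), turquoise (308,161) and small dark ones at the far left (22,157). The one standing on the plank fits the description, and I'll confirm it in a crop.

```bash
cat > h.py <<'E'
import numpy as np,cv2
from scipy.spatial.transform import Rotation as R
def load(n): return dict(np.load(f"pics/{n}.npz"))
def rot(c):
    a=c["attitude"]; return R.from_quat([a[1],a[2],a[3],a[0]]).as_matrix()
def cast(c,uv,z):
    uv=np.atleast_2d(np.asarray(uv,float)); d=np.c_[uv,np.ones(len(uv))]@np.linalg.inv(c["K"]).T@rot(c).T
    return c["eye"]+d*((z-c["eye"][2])/d[:,2])[:,None]
def proj(c,p):
    q=(np.atleast_2d(p)-c["eye"])@rot(c)@c["K"].T; return q[:,:2]/q[:,2:]
def snap(n,name):
    from station import bot
    c=bot.read_camera(n); np.savez(f"pics/{name}.npz",**c); return c
def mask(c,lo,hi): return cv2.inRange(cv2.cvtColor(c["img"],cv2.COLOR_RGB2HSV),lo,hi)
def blobs(m,amin=30):
    cs,_=cv2.findContours(m,cv2.RETR_EXTERNAL,cv2.CHAIN_APPROX_NONE)
    return sorted([k for k in cs if cv2.contourArea(k)>amin],key=cv2.contourArea,reverse=True)
E
python3 - <<'E'
from h import *
c=load("top0"); s=load("scene0")
a=cv2.resize(c["img"][150:250,200:400],None,fx=4,fy=4,interpolation=cv2.INTER_CUBIC)
cv2.imwrite("pics/crop0.png",a[:,:,::-1])
hsv=cv2.cvtColor(c["img"],cv2.COLOR_RGB2HSV)
for p in [(240,225),(250,235),(210,200),(140,185),(222,206),(369,180),(294,190),(335,200),(235,232)]: print(p,hsv[p[1],p[0]])
print(cast(c,[(279,207)],.135),cast(c,[(140,185)],.01),cast(c,[(222,206)],.135),cast(c,[(366,194)],.102))
E
```

```text
(240, 225) [ 21  84 237]
(250, 235) [ 15 161 187]
(210, 200) [ 16  71 172]
(140, 185) [ 50   4 182]
(222, 206) [104 177 202]
(369, 180) [  3 199 206]
(294, 190) [ 15 150 194]
(335, 200) [ 13  68 143]
(235, 232) [ 16 164 193]
[[ 0.4810739  -0.00511026  0.135     ]] [[0.55623881 0.40842774 0.01      ]] [[0.48228419 0.14398064 0.135     ]] [[ 0.52198534 -0.24140117  0.102     ]]
```

View pics/crop0.png

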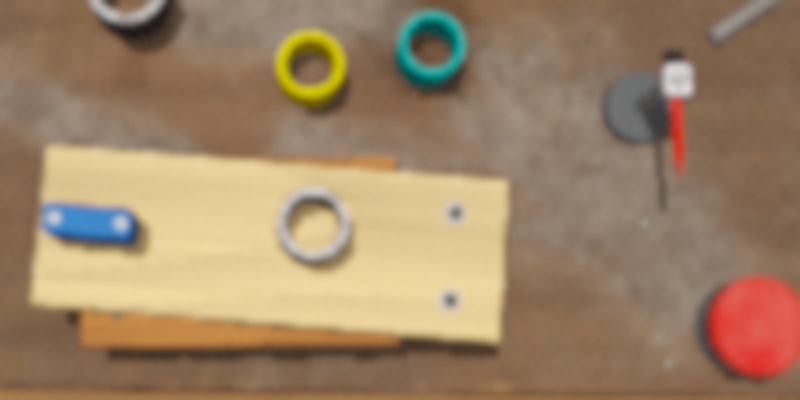

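The crop confirms it. The dark tube standing on the plank is at top-view pixel (278.5,206.5), and the red pointer tip is at (370.5,193.7). The orange stand shows along its front edge and at its outlet corners, (298.7,189.3) and (299.5,236.7).

```bash
python3 - <<'E'
from h import *
np.set_printoptions(precision=4,suppress=True)
c=load("top0"); s=load("scene0")
m=mask(c,(16,45,190),(30,130,255)); m=cv2.morphologyEx(m,cv2.MORPH_CLOSE,np.ones((9,9))); b=blobs(m)
b=[k for k in b if cv2.pointPolygonTest(k,(260,212),False)>=0][0]
h=cast(c,b.reshape(-1,2),.085)[:,:2]
r=cv2.minAreaRect(h.astype(np.float32)); print("plank",r); print(cv2.boxPoints(r))
m=mask(c,(10,135,130),(20,220,255)); m[:, :205]=0;m[:,330:]=0;m[:180]=0;m[241:]=0
o=np.argwhere(m)[:,::-1]; p=cast(c,o,.07)[:,:2]
ys=[]
for col in range(225,300,8):
    q=o[o[:,0]==col]; q=q[q[:,1]>220]
    if len(q): ys.append(cast(c,[(col,q[:,1].max()+.5)],.07)[0,:2])
ys=np.array(ys); f=np.polyfit(ys[:,1],ys[:,0],1); print("stand front edge slope",f, ys[[0,-1]])
print("stand corners",cast(c,[(298.7,189.3),(299.5,236.7),(220.5,236.7)],.07)[:,:2],"y extremes",p[:,1].min(),p[:,1].max(),"x",p[:,0].min(),p[:,0].max())
m=mask(c,(95,120,60),(125,255,255)); k=[k for k in blobs(m,20) if cv2.pointPolygonTest(k,(222,206),False)>=0][0]
print("block",cv2.minAreaRect(cast(c,k.reshape(-1,2),.135)[:,:2].astype(np.float32)))
m=mask(c,(0,0,120),(179,40,255)); k=[k for k in blobs(m,20) if cv2.pointPolygonTest(k,(140,185),False)>=0][0]
print("tray",cv2.minAreaRect(cast(c,k.reshape(-1,2),.018)[:,:2].astype(np.float32)))
print("coupling",cast(c,[(278.5,206.5)],.135))
for n,d in (("top",c),("scene",s)):
    m=mask(d,(0,150,120),(6,255,255))|mask(d,(174,150,120),(179,255,255))
    for k in blobs(m,4)[:8]:
        k=k.reshape(-1,2); print(n,k.mean(0),"farlow",k[k[:,1].argmax()],"left",k[k[:,0].argmin()],len(k))
print("tip top",cast(c,[(370.5,193.7)],.102)); print("pointer base", cast(c,[(359.5,177)],0.008))
print(proj(s,cast(c,[(370.5,193.7)],.102)))
E
```

```text
plank ((0.47790589928627014, 0.026058465242385864), (0.3211931586265564, 0.11365026235580444), 86.54298400878906)
[[ 0.4115 -0.1308]
 [ 0.5249 -0.1377]
 [ 0.5443  0.1829]
 [ 0.4309  0.1898]]
stand front edge slope [-0.0289  0.4077] [[ 0.4043  0.1415]
 [ 0.4092 -0.0573]]
stand corners [[ 0.5381 -0.0626]
 [ 0.406  -0.0642]
 [ 0.4036  0.154 ]] y extremes -0.06281662419651247 0.15604105644528438 x 0.4055772870806988 0.5361180797021812
block ((0.483635812997818, 0.1413208693265915), (0.01841503567993641, 0.05245722085237503), 0.5315747261047363)
tray ((0.5602343082427979, 0.4094763398170471), (0.14442327618598938, 0.14553526043891907), 7.094118595123291)
coupling [[ 0.4824 -0.0038  0.135 ]]
top [389.2319 231.3623] farlow [388 244] left [377 227] 69
top [ 40.1867 234.0667] farlow [ 25 244] left [ 23 240] 75
top [  2.8696 134.1087] farlow [  0 145] left [  0 124] 46
top [13.3137 91.6667] farlow [11 97] left [ 5 89] 51
top [368.8485 182.7576] farlow [369 191] left [367 178] 33
top [ 22.5455 105.5909] farlow [ 18 107] left [ 18 105] 22
top [ 21.5 100.5] farlow [ 17 102] left [ 17 101] 20
top [24.7778 93.8889] farlow [24 95] left [23 93] 9
scene [291.8161 333.7356] farlow [288 348] left [277 329] 87
scene [108.7843 131.1765] farlow [114 136] left [ 97 130] 51
scene [163.5263  84.4211] farlow [161  89] left [156  83] 38
scene [318.2414 267.4138] farlow [311 272] left [311 272] 29
tip top [[ 0.5229 -0.2535  0.102 ]]
pointer base [[ 0.5864 -0.25    0.008 ]]
[[309.3653 276.2899]]
```

Request:
jog_arm --pt "0.018 -0.045 0 0 0 -0.09 1" --pt "0.018 -0.045 0 0 0 -0.09 1" --pt "0.018 -0.045 0 0 0 -0.09 1" --pt "0.018 -0.045 0 0 0 -0.09 1" --pt "0.018 -0.045 0 0 0 -0.09 1" --pt "0.018 -0.045 0 0 0 -0.09 1" --pt "0.018 -0.045 0 0 0 -0.09 1" --pt "0.018 -0.045 0 0 0 -0.09 1" --pt "0.018 -0.045 0 0 0 -0.09 1" --pt "0.018 -0.045 0 0 0 -0.09 1" --newtons 40

```text
t: 1.1
eef_pos: [0.4248, 0.1771, 0.2533]
tool_rot: [-0.0, 0.595, 0.804, 0.0]
contact_force: [0.6, -0.7, -0.2]
gripper_width: 1.001
grasp_force: 0.0
```

Request:
jog_arm --pt "0.015 -0.045 0 0 0 -0.09 1" --pt "0.015 -0.045 0 0 0 -0.09 1" --pt "0.014 -0.045 0 0 0 -0.09 1" --pt "0.014 -0.046 0 0 0 -0.09 1" --pt "0 0 0 0 0 0 1" --pt "0 0 0 0 0 0 1"

```text
t: 1.7
eef_pos: [0.4824, -0.0029, 0.2531]
tool_rot: [-0.0, 0.729, 0.685, -0.0]
contact_force: [-0.4, 0.5, -0.2]
gripper_width: 1.003
grasp_force: 0.0
```

```bash
python3 - <<'E'
from h import *
from station import bot
o=bot.get_obs(); print(o["t"],o["eef_pos"],o["tool_rot"],o["q"])
c=snap("wrist","w1"); cv2.imwrite("pics/w1.png",c["img"][:,:,::-1]); print(c["eye"],c["K"][0])
print(proj(c,[[.4824,-.0038,.135],[.523,-.2535,.102],[.406,-.064,.07],[.538,-.0626,.07]]))
E
```

```text
1.7 [ 0.4824055  -0.00288329  0.2530631 ] [-1.30028160e-04  7.28869501e-01  6.84652578e-01 -2.85282632e-04] [-0.62884204  0.16563721  0.57177107  2.03225837 -0.10795309  0.97299677
 -0.06489187]
[0.48743865 0.07814653 0.37370233] [335.39928279   0.         255.74199617]
[[256.29793721 192.91067624]
 [308.62830342 399.29399954]
 [183.67664711 233.29531697]
 [316.18616863 224.26484911]]
```

View pics/w1.png

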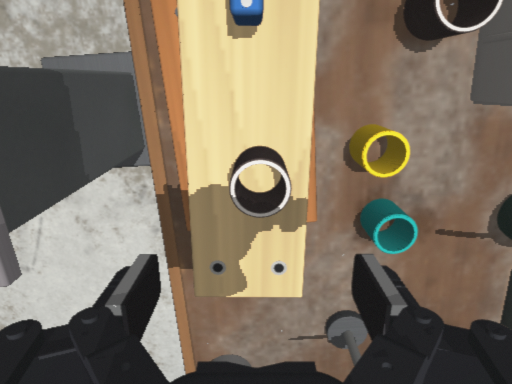

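The wrist view shows the dark coupling's rim centred near (261,187), about 4 mm in +x and +y from the earlier estimate. The stand's outlet corner shows at (316,221).

Request:
jog_arm --pt "0.004 0.003 -0.035 0 0 0 1" --pt "0 0 -0.035 0 0 0 1" --pt "0 0 -0.035 0 0 0 1" --pt "0 0 -0.028 0 0 0 1" --pt "0 0 0 0 0 0 1" --pt "0 0 0 0 0 0 0.4" --pt "0 0 0 0 0 0 0.4" --pt "0 0 0 0 0 0 0.4" --pt "0 0 0 0 0 0 0.4"

```text
t: 2.65
eef_pos: [0.4875, 0.0017, 0.122]
tool_rot: [0.0, 0.728, 0.686, 0.001]
contact_force: [-2.6, 0.5, 7.1]
gripper_width: 0.537
grasp_force: 40.1
```

Request:
jog_arm --pt "0 0 0 0 0 0 0.4" --pt "0 0 0 0 0 0 0.4" --pt "0 0 0 0 0 0 0.4"

```text
t: 2.95
eef_pos: [0.4875, 0.0017, 0.122]
tool_rot: [0.0, 0.728, 0.686, 0.001]
contact_force: [-2.3, 0.9, 6.0]
gripper_width: 0.54
grasp_force: 40.1
```

Request:
jog_arm --pt "0 0 0.01 0 0 0 0.4" --pt "0 0 0.03 0 0 0 0.4" --pt "0 0 0.035 0 0 0 0.4" --pt "0 0 0.025 0 0 0 0.4"

```text
t: 3.35
eef_pos: [0.4871, 0.0008, 0.2232]
tool_rot: [0.001, 0.728, 0.685, 0.001]
contact_force: [1.1, 0.1, -1.8]
gripper_width: 0.539
grasp_force: 41.9
```

Request:
jog_arm --pt "0.0073 0.03 0 0 0 0 0.4" --pt "0.0073 0.04 0 0 0 0 0.4" --pt "0.0073 0.044 0 0 0 0 0.4" --pt "0.0073 0.045 0 0 0 0 0.4" --pt "0.0073 0.045 0 0 0 0 0.4" --pt "0.0073 0.045 0 0 0 0 0.4" --pt "0.0073 0.045 0 0 0 0 0.4" --pt "0.0073 0.044 0 0 0 0 0.4" --pt "0.0073 0.04 0 0 0 0 0.4" --pt "0.0073 0.03 0 0 0 0 0.4"

```text
t: 4.35
eef_pos: [0.5587, 0.4127, 0.2213]
tool_rot: [-0.0, 0.727, 0.687, 0.001]
contact_force: [0.6, 0.1, -1.9]
gripper_width: 0.541
grasp_force: 41.9
```

Request:
jog_arm --pt "0 0 -0.03 0 0 0 0.4" --pt "0 0 -0.04 0 0 0 0.4" --pt "0 0 -0.04 0 0 0 0.4" --pt "0 0 -0.03 0 0 0 0.4" --pt "0 0 0 0 0 0 0.4"

```text
t: 4.85
eef_pos: [0.5566, 0.4075, 0.0765]
tool_rot: [-0.0, 0.728, 0.686, -0.004]
contact_force: [-1.5, -0.9, -2.7]
gripper_width: 0.538
grasp_force: 41.9
```

Request:
jog_arm --pt "0.003 0.001 -0.014 0 0 0 0.4" --pt "0 0 -0.01 0 0 0 0.4" --pt "0 0 -0.006 0 0 0 0.4" --pt "0 0 -0.003 0 0 0 0.4" --pt "0 0 0 0 0 0 0.4" --pt "0 0 0 0 0 0 0.4"

```text
t: 5.45
eef_pos: [0.5629, 0.4103, 0.0479]
tool_rot: [0.0, 0.728, 0.686, 0.0]
contact_force: [-0.9, -0.2, -1.3]
gripper_width: 0.537
grasp_force: 42.0
```

Request:
jog_arm --pt "0 0 -0.003 0 0 0 0.4" --pt "0 0 -0.002 0 0 0 0.4" --pt "0 0 0 0 0 0 0.4"

```text
t: 5.75
eef_pos: [0.5624, 0.4101, 0.042]
tool_rot: [-0.0, 0.728, 0.686, -0.0]
contact_force: [-0.2, 0.2, -2.2]
gripper_width: 0.539
grasp_force: 42.0
```

Request:
jog_arm --pt "0 0 -0.001 0 0 0 0.4" --pt "0 0 -0.001 0 0 0 0.4" --pt "0 0 0 0 0 0 0.4"

```text
t: 6.05
eef_pos: [0.5627, 0.4102, 0.0411]
tool_rot: [-0.0, 0.728, 0.686, 0.0]
contact_force: [-1.7, -0.8, 4.6]
gripper_width: 0.539
grasp_force: 42.7
```

Request:
jog_arm --pt "0 0 0 0 0 0 0.7" --pt "0 0 0 0 0 0 0.9" --pt "0 0 0 0 0 0 0.9" --pt "0 0 0.03 0 0 0 0.9" --pt "0 0 0.045 0 0 0 0.9" --pt "0 0 0.045 0 0 0 0.9" --pt "0 0 0.05 0 0 0 0.9" --pt "0 0 0.04 0 0 0 0.9"

```text
t: 6.85
eef_pos: [0.5632, 0.4102, 0.2535]
tool_rot: [0.0, 0.728, 0.685, 0.001]
contact_force: [1.3, 0.6, 0.2]
gripper_width: 0.898
grasp_force: 0.0
```

Request:
jog_arm --pt "-0.008 -0.035 0 0 0 0 0.9" --pt "-0.008 -0.04 0 0 0 0 0.9" --pt "-0.008 -0.04 0 0 0 0 0.9" --pt "-0.008 -0.04 0 0 0 0 0.9" --pt "-0.008 -0.04 0 0 0 0 0.9" --pt "-0.008 -0.035 0 0 0 0 0.9" --pt "-0.008 -0.02 0 0 0 0 0.9" --pt "-0.008 -0.015 0 0 0 0 0.9" --pt "0 0 0 0 0 0 0.9"

```text
t: 7.75
eef_pos: [0.4979, 0.1432, 0.2504]
tool_rot: [-0.0, 0.729, 0.685, -0.0]
contact_force: [-0.2, 0.8, 0.6]
gripper_width: 0.896
grasp_force: 0.0
```

```bash
python3 - <<'E'
from h import *
from station import bot
o=bot.get_obs(); print(o["t"],o["eef_pos"],o["tool_rot"],o["q"])
c=snap("wrist","w2"); t=snap("top","top2")
im=np.hstack([c["img"][:,:,::-1], cv2.resize(t["img"][120:248,100:196],(288,384),interpolation=cv2.INTER_CUBIC)[:,:,::-1]])
cv2.imwrite("pics/w2.png",im); print(c["eye"])
E
```

```text
7.75 [0.49785693 0.14316764 0.25043646] [-2.05279049e-04  7.28930529e-01  6.84587635e-01 -1.10577463e-04] [-0.84531772  0.23641179  0.5259573   1.95787753 -0.14208423  0.98335255
 -0.31508207]
[0.50288235 0.22416211 0.37110809]
```

View pics/w2.png

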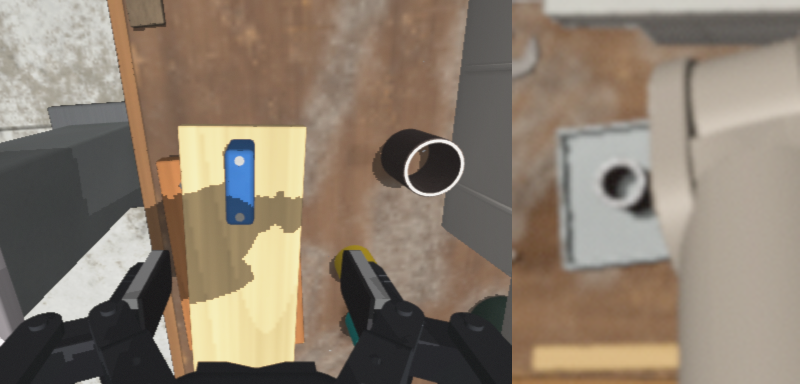

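The coupling stands upright in the tray, at right-panel pixel (622,183). In the wrist view the block top is centred near (240,188), the plank's rear corners are (179,126) and (305,127), and the stand's rear-left corner is (158,158).

```bash
python3 - <<'E'
from h import *
np.set_printoptions(precision=4,suppress=True)
w1=load("w1"); c=load("w2")
P=cast(c,[(179,126),(305,127)],.085); print("plank rear corners",P[:,:2], "mid",P.mean(0)[:2],"yaw",np.arctan2(*(P[1]-P[0])[[1,0]]))
m=mask(c,(100,120,150),(125,255,255)); k=[k for k in blobs(m,20) if cv2.pointPolygonTest(k,(240,190),False)>=0][0]
print("block",cv2.minAreaRect(cast(c,k.reshape(-1,2),.135)[:,:2].astype(np.float32)), cast(c,[(240,188)],.135)[0,:2])
print("stand rear-left",cast(c,[(158,158)],.07)[0,:2],"outlet right",cast(w1,[(316,221)],.07)[0,:2],"rear-right side pt",cast(c,[(303,342)],.07)[0,:2])
def edge(d,rows,lo,hi):
    m=mask(d,(6,130,60),(20,255,255)); p=[]
    for r in rows:
        x=np.flatnonzero(m[r,lo:hi]); 
        # longest run's left end nearest plank
        if len(x):
            runs=np.split(x,np.flatnonzero(np.diff(x)>2)+1); q=max(runs,key=len); p.append((q[0]+lo,r,q[-1]+lo))
    return p
e1=edge(w1,range(20,200,30),140,200); e2=edge(c,range(175,340,30),140,200); print(e1,e2)
for d,e in ((w1,e1),(c,e2)): print(cast(d,[(a-.5,b) for a,b,_ in e],.07)[:,:2])
for d,e in ((w1,e1),(c,e2)): print(d["img"][e[2][1],140:200:3].tolist())
# plank sides in w1
m=mask(w1,(16,45,60),(30,160,255)); 
for r in (60,120,230,280):
    x=np.flatnonzero(m[r,150:330])+150; print(r,x.min(),x.max(),cast(w1,[(x.min()-.5,r),(x.max()+.5,r)],.085)[:,:2])
E
```

```text
plank rear corners [[0.4354 0.19  ]
 [0.5418 0.1823]] mid [0.4886 0.1861] yaw -0.07227873923959505
block ((0.48628807067871094, 0.15516874194145203), (0.04277297481894493, 0.01971890591084957), 84.70294952392578) [0.4861 0.1478]
stand rear-left [0.4087 0.1605] outlet right [ 0.5378 -0.0591] rear-right side pt [ 0.5373 -0.0577]
[(np.int64(154), 20, np.int64(177)), (np.int64(158), 50, np.int64(179)), (np.int64(163), 80, np.int64(180)), (np.int64(168), 110, np.int64(182)), (np.int64(173), 140, np.int64(184)), (np.int64(178), 170, np.int64(186))] [(np.int64(158), 175, np.int64(180)), (np.int64(164), 205, np.int64(181)), (np.int64(169), 235, np.int64(183)), (np.int64(175), 265, np.int64(185)), (np.int64(181), 295, np.int64(187)), (np.int64(185), 325, np.int64(189))]
[[0.4067 0.1284]
 [0.4064 0.1056]
 [0.407  0.0816]
 [0.4076 0.0563]
 [0.4082 0.0296]
 [0.4088 0.0012]]
[[ 0.4057  0.1445]
 [ 0.4068  0.1144]
 [ 0.4069  0.0825]
 [ 0.4081  0.0485]
 [ 0.4093  0.0122]
 [ 0.4085 -0.0264]]
[[151, 111, 78], [151, 111, 77], [155, 113, 79], [153, 113, 79], [110, 85, 68], [117, 93, 75], [116, 93, 75], [115, 91, 74], [183, 123, 77], [191, 128, 78], [191, 129, 80], [193, 129, 80], [189, 126, 78], [192, 129, 79], [212, 179, 127], [234, 214, 155], [233, 213, 154], [237, 218, 159], [242, 226, 168], [243, 228, 171]]
[[184, 182, 173], [194, 193, 186], [204, 204, 197], [137, 129, 120], [93, 70, 49], [92, 69, 50], [94, 71, 52], [84, 65, 49], [85, 69, 56], [76, 63, 53], [110, 76, 50], [112, 78, 50], [114, 79, 51], [113, 78, 51], [112, 79, 52], [130, 111, 82], [144, 125, 92], [143, 125, 93], [154, 134, 99], [160, 140, 103]]
60 181 316 [[0.4277 0.0957]
 [0.5368 0.0887]]
120 184 312 [[0.4239 0.0483]
 [0.5331 0.0413]]
230 191 306 [[ 0.4169 -0.054 ]
 [ 0.5263 -0.061 ]]
280 194 303 [[ 0.413  -0.1086]
 [ 0.5224 -0.1156]]
```

Request:
jog_arm --pt "-0.006 0.004 -0.03 0 0 -0.01 0.7" --pt "-0.006 0 -0.035 0 0 0 0.6" --pt "0 0 -0.035 0 0 0 0.6" --pt "0 0 -0.035 0 0 0 0.6" --pt "0 0 0 0 0 0 0.6" --pt "0 0 0 0 0 0 0.6" --newtons 70

```text
t: 8.45
eef_pos: [0.4869, 0.1501, 0.1154]
tool_rot: [0.0, 0.731, 0.682, -0.0]
contact_force: [0.6, 0.1, -0.0]
gripper_width: 0.6
grasp_force: 0.0
```

Request:
jog_arm --pt "0 -0.002 0 0 0 0 0.4" --pt "0 0 0 0 0 0 0.2" --pt "0 0 0 0 0 0 0.1" --pt "0 0 0 0 0 0 0.1" --pt "0 0 0 0 0 0 0.1" --pt "0 0 0 0 0 0 0.1" --pt "0 0 0 0 0 0 0.1"

```text
t: 9.15
eef_pos: [0.4877, 0.1476, 0.1171]
tool_rot: [0.0, 0.732, 0.682, 0.002]
contact_force: [-0.7, -0.0, 6.9]
gripper_width: 0.252
grasp_force: 69.3
```

Request:
jog_arm --pt "-0.0017 -0.005 0 0 0 0.011 0.1" --pt "-0.0017 -0.01 0 0 0 0.011 0.1" --pt "-0.0017 -0.012 0 0 0 0.011 0.1" --pt "-0.0017 -0.012 0 0 0 0.011 0.1" --pt "-0.0017 -0.012 0 0 0 0.011 0.1" --pt "-0.0017 -0.012 0 0 0 0.011 0.1" --pt "-0.0017 -0.012 0 0 0 0.011 0.1" --pt "-0.0017 -0.01 0 0 0 0.011 0.1" --pt "0 -0.005 0 0 0 0 0.1" --pt "0 0 0 0 0 0 0.1"

```text
t: 10.15
eef_pos: [0.4743, 0.0577, 0.1171]
tool_rot: [0.0, 0.701, 0.713, 0.002]
contact_force: [-0.8, 2.2, 8.7]
gripper_width: 0.248
grasp_force: 69.6
```

Request:
jog_arm --pt "0 0 0 0 0 0 0.1"

```text
t: 10.25
eef_pos: [0.4743, 0.0577, 0.1171]
tool_rot: [0.0, 0.701, 0.713, 0.002]
contact_force: [-1.3, 1.0, 8.9]
gripper_width: 0.248
grasp_force: 69.7
```

```bash
python3 - <<'E'
from h import *
from station import bot
t=snap("top","top3"); s=snap("scene","scene3"); w=snap("wrist","w3")
a=cv2.resize(t["img"][150:250,270:400],(520,400),interpolation=cv2.INTER_CUBIC)
b=cv2.resize(s["img"][200:340,210:350],(280,280),interpolation=cv2.INTER_CUBIC); b=np.vstack([b,np.zeros((120,280,3),np.uint8)])
cv2.imwrite("pics/c3.png",np.hstack([a,b])[:,:,::-1]); cv2.imwrite("pics/w3.png",w["img"][:,:,::-1])
E
```

```text
(no output)
```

View pics/c3.png

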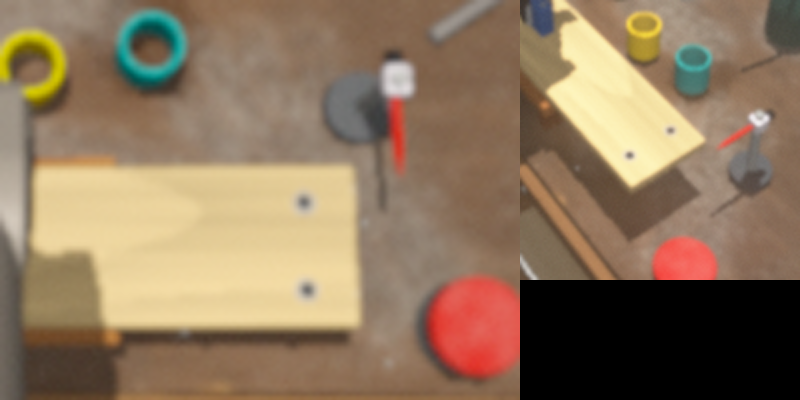

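View pics/w3.png

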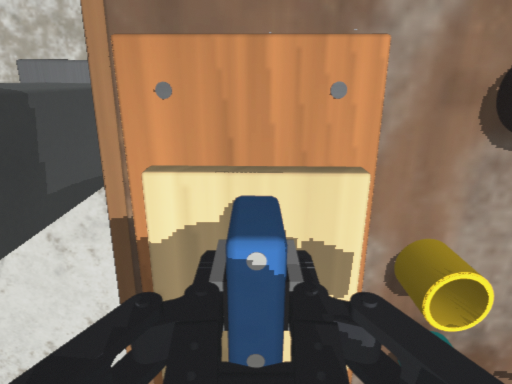

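The plank is straight and well along. In the top view its free end runs (358.8,191.3)–(360,232), and the red tip is at (370.3,193.5). In the wrist view the stand's rear edge is (113,35)–(390,34) and the plank's rear top edge is (145,173)–(369,173).

```bash
python3 - <<'E'
from h import *
np.set_printoptions(precision=4,suppress=True)
t=load("top3"); s=load("scene3"); w=load("w3")
S=cast(w,[(113,35),(390,34)],.07)[:,:2]; print("stand rear corners",S,np.linalg.norm(S[1]-S[0]),"mid",S.mean(0))
L=cast(w,[(133,203),(376,135)],.07)[:,:2]
P=cast(w,[(144.5,173),(369.5,173)],.085)[:,:2]; d=P[1]-P[0]; print("plank rear",P,np.linalg.norm(d),"mid",P.mean(0),"yaw",np.arctan2(d[1],d[0]))
d=S[1]-S[0];print("stand yaw",np.arctan2(d[1],d[0]))
m=mask(w,(6,130,60),(20,255,255))
for r in (60,100,140,160):
    # orange span: exclude bench strip by starting from column 256
    row=m[r]>0; 
    a=256
    while a>0 and row[max(a-3,0):a].any(): a-=1
    b=256
    while b<511 and row[b+1:b+4].any(): b+=1
    q=cast(w,[(a-.5,r),(b+.5,r)],.07)[:,:2]; print(r,a,b,q.ravel(),q.mean(0),np.ptp(q[:,0]))
print("top: end corners",cast(t,[(358.8,191.3),(360,232)],.085)[:,:2].ravel(),"tip",cast(t,[(370.3,193.5)],.102)[0,:2],"stand outlet", cast(t,[(298.5,189.5),(300,236)],.07)[:,:2].ravel())
print("scene: end corners",cast(s,[(302.5,268.5),(266,293.5)],.085)[:,:2].ravel(),"tip",cast(s,[(310,274)],.102)[0,:2])
m=mask(t,(16,45,190),(30,130,255))
for r in (200,210,220,228): x=np.flatnonzero(m[r,300:370]).max()+300; print(r,x,cast(t,[(x+.5,r)],.085)[0,:2])
for cc in (315,330,345): y=np.flatnonzero(m[:,cc]); y=y[(y>180)&(y<245)]; print(cc,cast(t,[(cc,y.min()-.5),(cc,y.max()+.5)],.085)[:,:2].ravel())
E
```

```text
stand rear corners [[0.4074 0.1566]
 [0.534  0.1591]] 0.12669803537798086 mid [0.4707 0.1579]
plank rear [[0.421  0.0956]
 [0.5273 0.0972]] 0.1062999770455965 mid [0.4742 0.0964] yaw 0.014909052775511394
stand yaw 0.019334913083647456
60 114 387 [0.4063 0.1459 0.5344 0.148 ] [0.4704 0.147 ] 0.12809514309081116
100 119 382 [0.4066 0.1279 0.5345 0.1298] [0.4706 0.1289] 0.12788632070512607
140 124 378 [0.407  0.1084 0.5351 0.1104] [0.4711 0.1094] 0.12816553088038296
160 126 376 [0.4069 0.0981 0.5355 0.1001] [0.4712 0.0991] 0.12856869975815882
top: end corners [ 0.5317 -0.2266  0.4202 -0.2267] tip [ 0.5235 -0.253 ] stand outlet [ 0.5376 -0.062   0.4079 -0.0656]
scene: end corners [ 0.5339 -0.2185  0.4239 -0.2242] tip [ 0.5282 -0.2496]
200 358 [ 0.5075 -0.2251]
210 358 [ 0.48   -0.2243]
220 359 [ 0.4527 -0.2263]
228 359 [ 0.4309 -0.2256]
315 [ 0.5329 -0.1062  0.4202 -0.1049]
330 [ 0.5333 -0.1475  0.4206 -0.1456]
345 [ 0.5336 -0.1888  0.4211 -0.1862]
```

Request:
jog_arm --pt "-0.0008 -0.005 0 0 0 0.002 0.1" --pt "-0.001 -0.008 0 0 0 0.002 0.1" --pt "-0.0008 -0.007 0 0 0 0.001 0.1" --pt "0 -0.004 0 0 0 0 0.1" --pt "0 0 0 0 0 0 0.1" --pt "0 0 0 0 0 0 0.1"

```text
t: 11.0
eef_pos: [0.472, 0.0343, 0.1171]
tool_rot: [0.0, 0.699, 0.715, 0.002]
contact_force: [-0.9, 3.5, 8.5]
gripper_width: 0.251
grasp_force: 69.5
```

```bash
python3 - <<'E'
from h import *
np.set_printoptions(precision=4,suppress=True)
t=snap("top","top4"); s=snap("scene","scene4"); w=snap("wrist","w4")
a=cv2.resize(t["img"][170:245,330:400],(420,450),interpolation=cv2.INTER_CUBIC)
b=cv2.resize(s["img"][245:310,260:320],(360,390),interpolation=cv2.INTER_CUBIC); b=np.vstack([b,np.zeros((60,360,3),np.uint8)])
cv2.imwrite("pics/c4.png",np.hstack([a,b])[:,:,::-1])
m=mask(w,(6,130,60),(20,255,255)); y=mask(w,(16,45,100),(32,160,255))
for r in (60,110,150):
    row=m[r]>0; a=b=256
    while a>0 and row[max(a-3,0):a].any(): a-=1
    while b<511 and row[b+1:b+4].any(): b+=1
    print("stand",cast(w,[(a-.5,r),(b+.5,r)],.07)[:,:2].mean(0))
for r in range(195,250,8):
    x=np.flatnonzero(y[r,100:400])+100
    if len(x): print("plank",r,x.min(),x.max(),cast(w,[(x.min()-.5,r),(x.max()+.5,r)],.085)[:,:2].mean(0))
m=mask(t,(16,45,190),(30,130,255))
for r in (200,210,220,228): x=np.flatnonzero(m[r,300:385]).max()+300; print(r,x,cast(t,[(x+.5,r)],.085)[0,:2])
for cc in (315,330,345,358): q=np.flatnonzero(m[:,cc]); q=q[(q>180)&(q<245)]; print(cc,cast(t,[(cc,q.min()-.5),(cc,q.max()+.5)],.085)[:,:2].mean(0))
E
```

```text
stand [0.4709 0.1236]
stand [0.4711 0.1007]
stand [0.4716 0.0809]
plank 195 144 368 [0.4714 0.0619]
plank 203 144 367 [0.4713 0.0578]
plank 211 145 366 [0.4713 0.0536]
plank 219 146 365 [0.4714 0.0494]
plank 227 147 364 [0.4715 0.0451]
plank 235 148 363 [0.4716 0.0407]
plank 243 148 362 [0.4715 0.0362]
200 366 [ 0.5077 -0.247 ]
210 367 [ 0.4802 -0.2488]
220 367 [ 0.4529 -0.248 ]
228 368 [ 0.4312 -0.25  ]
315 [ 0.4738 -0.1055]
330 [ 0.4742 -0.1465]
345 [ 0.4759 -0.1874]
358 [ 0.4763 -0.2229]
```

View pics/c4.png

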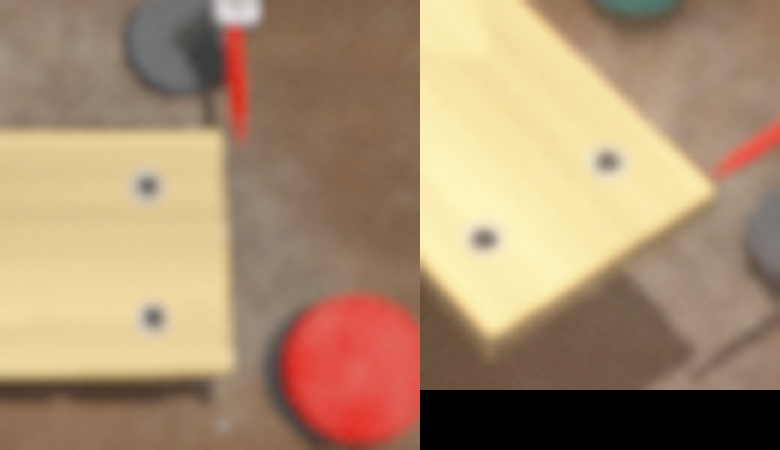

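In the top view the tip is at (370.0,193.3) with the end edge at column 367 beside it. In the scene view the tip is at (309,274.7), and the end's upper corners are at about (309,276.2) and (271.8,300.5).

```bash
python3 - <<'E'
from h import *
np.set_printoptions(precision=4,suppress=True)
t=load("top4"); s=load("scene4"); n=np.array([-.018,1])
for nm,c,tip,e in (("top",t,(370,193.3),[(367.1,192),(369,231.5)]),("scene",s,(309,274.7),[(309,276.2),(271.8,300.5)])):
    T=cast(c,[tip],.102)[0,:2]; E=cast(c,e,.085)[:,:2]; print(nm,T,E.ravel(),"remaining",(E-T)@n, "along",E@n,T@n)
# tip by two rays
def ray(c,uv):
    d=np.linalg.inv(c["K"])@[*uv,1]; d=rot(c)@d; return c["eye"],d/np.linalg.norm(d)
def tri(a,b):
    (o1,d1),(o2,d2)=ray(t,a),ray(s,b); k=np.linalg.lstsq(np.c_[d1,-d2],o2-o1,rcond=None)[0]; return o1+k[0]*d1,o2+k[1]*d2
print("tip tri",tri((370,193.3),(309,274.7))); print("corner tri",tri((367.1,192),(309,276.2)))
E
```

```text
top [ 0.524  -0.2522] [ 0.53   -0.2494  0.4218 -0.251 ] remaining [0.0028 0.0031] along [-0.2589 -0.2586] -0.2616672722678738
scene [ 0.5251 -0.2497] [ 0.5317 -0.244   0.4234 -0.2461] remaining [0.0056 0.0055] along [-0.2535 -0.2537] -0.25918845279390085
tip tri (array([ 0.5236, -0.2514,  0.105 ]), array([ 0.5235, -0.2513,  0.105 ]))
corner tri (array([ 0.529 , -0.2476,  0.0914]), array([ 0.5283, -0.2472,  0.0912]))
```

Request:
jog_arm --pt "0.0003 -0.002 0 0 0 0 0.1" --pt "0.0003 -0.002 0 0 0 0 0.1" --pt "0 0 0 0 0 0 0.1" --pt "0 0 0 0 0 0 0.1"

```text
t: 11.55
eef_pos: [0.4724, 0.0311, 0.1171]
tool_rot: [-0.0, 0.699, 0.716, 0.002]
contact_force: [-0.2, 6.0, 9.2]
gripper_width: 0.251
grasp_force: 69.7
```

```bash
python3 - <<'E'
from h import *
t=snap("top","top5"); s=snap("scene","scene5")
a=cv2.resize(t["img"][170:245,330:400],(420,450),interpolation=cv2.INTER_CUBIC)
b=cv2.resize(s["img"][245:310,260:320],(360,390),interpolation=cv2.INTER_CUBIC); b=np.vstack([b,np.zeros((60,360,3),np.uint8)])
cv2.imwrite("pics/c5.png",np.hstack([a,b])[:,:,::-1])
m=mask(t,(16,45,190),(30,130,255))
for r in (200,210,220,228): x=np.flatnonzero(m[r,300:385]).max()+300; print(r,x,cast(t,[(x+.5,r)],.085)[0,:2])
E
```

```text
200 367 [ 0.50777037 -0.24974013]
210 368 [ 0.48023864 -0.2515686 ]
220 369 [ 0.45293283 -0.25338207]
228 369 [ 0.43122633 -0.25266039]
```

View pics/c5.png

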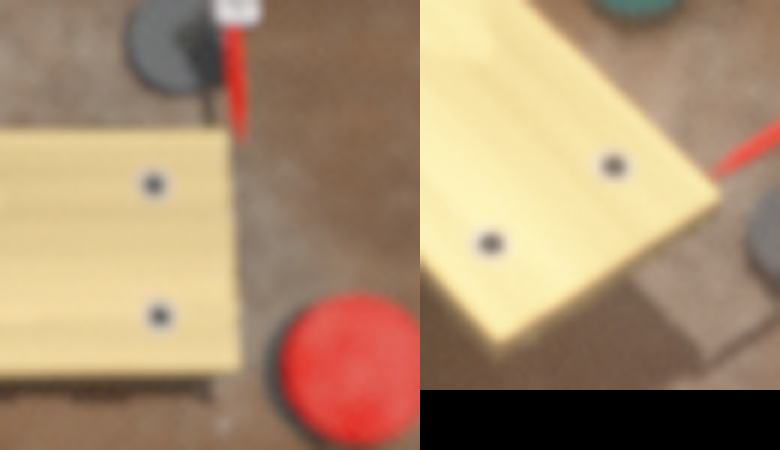

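Request:
jog_arm --pt "0 -0.001 0 0 0 0 0.1" --pt "0 0 0 0 0 0 0.1" --pt "0 0 0 0 0 0 0.1"

```text
t: 11.95
eef_pos: [0.4725, 0.0304, 0.1171]
tool_rot: [-0.0, 0.699, 0.716, 0.002]
contact_force: [-1.2, 7.0, 8.7]
gripper_width: 0.247
grasp_force: 69.6
```

```bash
python3 -c "
from station import bot
o=bot.get_obs(); print(o['eef_pos'],o['contact_force'],o['grasp_force']); print(bot.hand_in())"
```

```text
[0.47250155 0.03035375 0.11712892] [-1.19835969  6.99887359  8.74675442] 69.60482954978943
the job is handed in; nothing more can be done
None
```

I handed the job in at about 12 s: the coupling stands upright in the tray, and the plank is straight, central to about 1 mm and still held level, with its free end within about 2 mm of directly under the pointer tip by my camera estimate; no verdict was returned.

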